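Load a glass-paint trial tile under the spring clip of a viewing stage

TASK

One of the two small viewing stages already holds the reference tile; the other is empty, with its trial tile lying loose on the bed in front of the clip. Hold that stage's clip open by pressing its thumb tab down with one fingertip and, with the other fingertip, push the trial tile beneath it until it is fully home against the end stops, then let the clip come down on the tile and move clear. Do not lift the tile, do not let the clip rub on its painted face on the way in, and leave the reference tile and the other things on the bench where they are.

Things in the scene. Friction and masses are not known exactly. Their poses are not given: they have to be found in the camera images.
- stage: the empty viewing stage, fixed to the bench: aluminium plate 170 mm long (x), 100 mm wide (y). Origin: centre of its underside, on the bench. +x points from the loading end (nearest the robot) to the end stops and clip: the way the tile is pushed. Heights above the bench: plate top 17 mm, ledges that carry the tile 22 mm, side guides 26 mm (63 mm apart), end stops 28 mm.
- stage_stop (a point): middle of the end-stop faces at ledge height (x = +33 mm, z = 22 mm in the stage's frame, same axes). The bed runs from here back to the loading end at stage x = -85 mm. Between its two ledges is a recess 36 mm wide (y -18 to +18 mm), floor 17 mm above the bench, open at the loading end: a fingertip can run along it below tile level.
- clip_pin (a point): the clip's hinge pin, fixed on the stage (x = +43 mm, z = 34 mm in its frame, same axes), between two lugs (stage x = +38 to +48 mm, y to +-13 mm, tops 38 mm above the bench). In front of it the clip's curled tip, 15 mm wide, stands over the bed at stage x = +15 to +21 mm; behind it is the thumb tab.
- clip (a joint): angle of that clip, a see-saw of spring steel, rad: 0 = at rest, tip 4 mm above the ledges (too low for the tile). Pressing the tab down raises the tip: at tile-top height at 0.17, 1 mm above it at 0.20, 3.5 mm at 0.30, hard stop at 0.40. It springs back when let go: about 2.5 N at the middle of the tab starts it moving, about 6 N holds it at 0.30.
- clip_tab (a point): middle of the upper face of that clip's flat thumb tab, moving with the clip. The tab is 28 mm long (stage x = +51 to +79 mm when level) and 22 mm wide. With the clip at rest it slopes up by 0.30 rad away from the stops and this point is 31 mm above the bench; with the clip at 0.30 rad it is level, 24 mm above the bench, 7 mm above the plate.
- tile: the trial tile: green glass, 34 mm along x, 60 mm along y, 8 mm thick, dark painted lines on its upper face, 42 g or so, lying loose on the stage's ledges between the guides (1.5 mm play a side) with the end towards the stops clear of the clip's tip. Origin: centre of its underside, axes as the stage's. Home against the stops its origin is at x = +16 mm in the stage's frame.
- ref_tile: the reference tile, the same kind of tile, already home and held under the clip of the other stage; leave it alone
- ref_stage: the other viewing stage, same as the first (same frame), already loaded; fixed to the bench; leave it alone
- jar: closed glass jar with a steel cap, 64 mm diameter, 85 mm high, standing between the two stages; a bystander
- cutter: brass-handled glass cutter, about 135 mm long, 15 mm thick, lying on the bench near the middle; a bystander
- brush: flat bench brush with a wooden handle, lying on the bench on the robot's side of the stages; a bystander
- foil_roll: roll of copper foil lying flat, 72 mm across, 9 mm high, beyond the jar; a bystander
- weight: dark steel hand weight, 56 mm across and 56 mm high, standing out to the robot's left; a bystander
- lathekin: wooden lathekin (flat stick for opening lead), about 175 mm long, 24 mm wide, lying out to the robot's right; a bystander
- pliers: grozing pliers with black grips, about 190 mm long, lying on the robot's side of the stages; a bystander
Mind the look-alikes: they are no part of the job. Leave any blue look-alike of the tile alone.

How it is judged:
By the outcome, as a careful person would: the job done as asked, in the order asked, and still so for the second after the job is handed in, with the robot touching nothing.
It also fails if it takes over 59 s, if anything falls off the work surface, if the arm or the gripper's body presses on something with over 40 N, if the wrist force passes 120 N, or if a joint passes its speed limit or range.

ROBOT

A 7-joint arm with a two-finger parallel gripper is mounted at the origin on the work surface. World frame = base frame: x ahead of the robot, y to its left, z up, the work surface at z = 0. Lengths are in m, angles in rad, forces in N, time in s.
With the tool pointing down it reaches from about 0.4 to 0.85 m from the base axis. Payload 10.4 kg.
Tool frame: the origin (TCP) lies at the very end of the fingers, on their centre line; the grasp point (between the pads) lies r.tcp_to_grasp behind it (r.tcp_to_grasp is the distance from the TCP to the grasp point, in m); z points along the fingers, y is the line along which they close (so a half turn about z gives the same grasp; the last joint's range is limited). The gripper opens to 87 mm and grips with 3 to 60 N. Pads are 19 mm wide; open, the fingers measure 117 mm over their backs; the gripper's body (75 mm by 190 mm) begins 51 mm behind the grasp point.
Start: joints at [1.15, 0.332, -0.065, 1.46, 0.022, 1.35, -0.088], TCP at [0.242, -0.576, 0.223] pointing down, gripper open.
Joint ranges: [-2.6, 2.6], [-0.5, 2.12], [-1.47, 1.34], [0.16, 2.42], [-1.27, 4.41], [0.06, 2.06], [-2.6, 2.6]. Speed limits (rad/s): [2.22, 2.22, 2.79, 2.79, 3.14, 3.14, 3.14].

INTERFACE

Orientations are given as a unit quaternion [x, y, z, w].
In Python, from bench import monitor, cams, ticket, r gives the robot as it stands.
- The arm moves only by the shell command python3 -m crank 'ROWS' [OPENING] [FORCE]. ROWS is a JSON object whose one key "steps" holds a list of rows, each a list of 2 entries, a list of its own where there are three numbers: the shift along the world's x, y, z in units of 25 mm (1.0 is 25 mm), then the turn, a rotation vector about the world's x, y, z in units of 5 degrees (1.0 is 5 degrees). In form: {"steps": [[[x, y, z], [ax, ay, az]], ...]}. A call has 1 to 10 rows; each row shifts and turns the commanded pose from where the row before left it; what a row does not reach is not made up. A row lasts 1/12 s, in which the tool goes at most 41.7 mm and 7.16 degrees, less where a joint would pass 70% of its speed; a pose out of reach is approached as far as the arm can. A call is refused whole if a number of a shift passes 1 or a number of a turn 1, either way. A call with a gripper value outside its range is refused whole. OPENING is the finger opening in mm, from 0 to 87, set as the call begins (- or left out, the last holds). The fingers move at their own pace and stop on an object; FORCE is the grip in N (left out, the last holds). Time passes only in rows, so rows that do not move let the fingers close. It gives the time, the measured TCP pose, the force, the opening and the grip force at its end, in the units of the state.
- monitor.read_state(): the state, without advancing time (a new reading comes with each control period).
- cams.camera(name): name is "scene" or "side" or "wrist"; returns a dict with "pixels" (400x640x3 uint8, blue, green, red), "z_map" (400x640 float32, m along the optical axis (not along the pixel's ray), 0 where there is no reading), "vfov" (degrees; the focal length in pixels is half the picture's height over the tangent of half this angle, whatever the lens; pixels are square), "cx", "cy" (the principal point, pixels), "T" (4x4, takes a point from camera to world coordinates). Camera axes: x right, y up, looking along -z (the intrinsics and any distortion apply to the point x, -y, -z); pixel columns grow to the right and rows downward; lengths in m; the calibration is good to about 2 mm. A picture is of the moment at which its call begins.
- ticket.close_job(): hands the job in; it is judged then, once.
The state is a dict: "time": time; "joint_positions": joint angles; "joint_vel": joint speeds; "joint_torque": joint torques, N m; "ee_pos": TCP position; "eef_rot": TCP orientation; "ft_force": force on the tool from outside, world axes, zero at the start; "torque": the same for the moment, N m; "width": finger opening in m; "grip_force": force on a finger pad.
Only numpy, scipy, OpenCV 4.12 (cv2) and the standard library are available. Lean on these libraries where they do the work, as an engineer would, in place of code of your own. Each camera call takes 0.05 s, during which the arm holds its last target. There are 200 camera calls.

## Working session

There is one attempt and no reset: what is moved stays moved. The work goes in short steps, Python scripts to look and compute and a shell command to move; the robot and the scene stay as the last step left them, time stands still between calls to the robot, and variables do not carry over. Pictures are saved under pics/ and viewed, at most 10 in all, crops included, and the job is handed in when it is done.

```bash
ls; mkdir -p pics; cat > h.py <<'E'
import numpy as np, cv2
from bench import monitor, cams, ticket, r
def K(c): 
    f=200/np.tan(np.radians(c['vfov'])/2); return f,c['cx'],c['cy']
def pts(c):
    f,cx,cy=K(c); v,u=np.mgrid[0:400,0:640]; z=c['z_map']
    P=np.stack([(u-cx)/f*z,-(v-cy)/f*z,-z,np.ones_like(z)],-1)
    return (P@c['T'].T)[...,:3]
def ray(c,u,v,h):
    f,cx,cy=K(c); d=c['T'][:3,:3]@np.array([(u-cx)/f,-(v-cy)/f,-1]); o=c['T'][:3,3]
    return o+d*(h-o[2])/d[2]
def proj(c,p):
    f,cx,cy=K(c); q=np.linalg.inv(c['T'])@np.r_[p,1]; return cx+f*q[0]/-q[2], cy-f*q[1]/-q[2]
E
python3 - <<'E'
from h import *
import pickle
for n in('scene','side','wrist'):
    c=cams.camera(n); pickle.dump(c,open(n+'.pkl','wb')); cv2.imwrite(f'pics/{n}0.png',c['pixels']); print(n,{k:c[k] for k in c if k not in('pixels','z_map')})
print(monitor.read_state(), r.tcp_to_grasp)
E
```

```text
pics
scene {'vfov': 50.54825054770852, 'cx': 322.6519393359244, 'cy': 194.56619529212057, 'T': array([[ 0.82869941, -0.45054727,  0.33206091,  0.93797476],
       [ 0.55950199,  0.6513285 , -0.51257069, -0.60823813],
       [ 0.01465659,  0.61055577,  0.79183763,  1.00672393],
       [ 0.        ,  0.        ,  0.        ,  1.        ]])}
side {'vfov': 42.06930148096038, 'cx': 326.9000629223962, 'cy': 199.1815634524132, 'T': array([[-0.99651645,  0.06233854, -0.05539732,  0.42837684],
       [-0.08270161, -0.65312235,  0.75272282,  1.02126753],
       [ 0.01074241,  0.75468212,  0.65600267,  0.95354705],
       [ 0.        ,  0.        ,  0.        ,  1.        ]])}
wrist {'vfov': 58.86121650195414, 'cx': 314.6245104527933, 'cy': 200.04855430144636, 'T': array([[ 0.38638905,  0.89202009,  0.23452858,  0.30612073],
       [-0.92233495,  0.37405295,  0.09686403, -0.54914981],
       [-0.00132145, -0.2537411 ,  0.96727127,  0.38372626],
       [ 0.        ,  0.        ,  0.        ,  1.        ]])}
{'time': 0.15, 'joint_positions': array([ 1.15039126,  0.33272063, -0.0647119 ,  1.46072449,  0.02158743,
        1.34991336, -0.08847514]), 'joint_vel': array([ 3.23361346e-03, -2.49590139e-03, -7.23638397e-04, -3.33924351e-03,
        5.79713490e-04, -1.85305606e-04,  3.32905703e-05]), 'joint_torque': array([ 1.17175754e-03, -6.23632407e+01,  2.48630298e-02, -3.90143287e+01,
       -6.13197754e-02,  3.72160133e-02,  8.31528246e-05]), 'ee_pos': array([ 0.24202085, -0.57592538,  0.22195194]), 'eef_rot': array([ 9.80278963e-01,  1.97617984e-01, -1.20397065e-04, -5.21871395e-04]), 'ft_force': array([0.33207935, 0.33989509, 0.21631865]), 'torque': array([-0.01809543,  0.00199356, -0.03259437]), 'grip_force': 0.0, 'width': 0.08705369954999975} 0.0187
```

View pics/scene0.png

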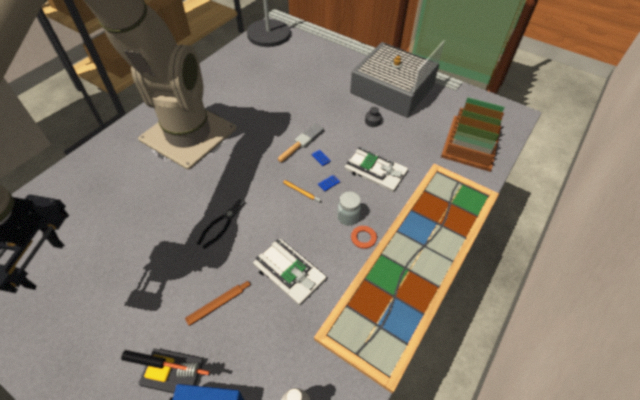

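View pics/side0.png

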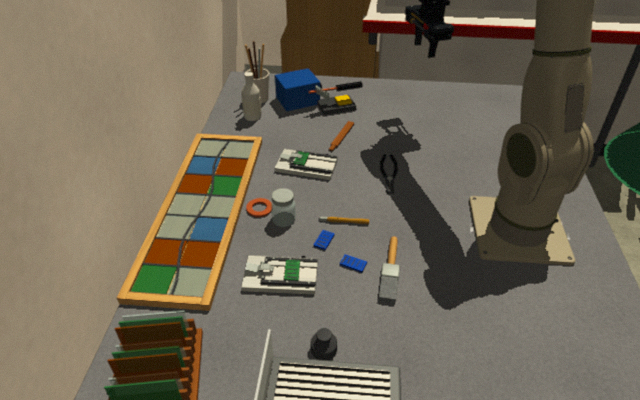

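The candidate stages are at scene px (376,168) and (290,270), each holding a green tile. The look-alikes are the blue tiles at (320,158) and (329,184), plus the rack and panel pieces. I'll check both stages in one close crop.

```bash
python3 - <<'E'
from h import *
import pickle
s=pickle.load(open('scene.pkl','rb'));d=pickle.load(open('side.pkl','rb'))
f=lambda im,x,y:cv2.resize(im[y-36:y+36,x-48:x+48],(400,300),interpolation=cv2.INTER_CUBIC)
a=np.vstack([np.hstack([f(s['pixels'],376,168),f(s['pixels'],290,270)]),np.hstack([f(d['pixels'],280,274),f(d['pixels'],306,163)])])
cv2.imwrite('pics/crop1.png',a)
for n,c,boxes in(('scene',s,[(376,168),(290,270)]),('side',d,[(280,274),(306,163)])):
    P=pts(c);hsv=cv2.cvtColor(c['pixels'],cv2.COLOR_BGR2HSV)
    for x,y in boxes:
        sl=np.s_[y-40:y+40,x-48:x+48];H=hsv[sl];Q=P[sl]
        g=(H[...,0]>45)&(H[...,0]<95)&(H[...,1]>90)
        print(n,(x,y),'green n',g.sum(),np.median(Q[g],0).round(4))
        m=(Q[...,2]>.012)&(Q[...,2]<.06)
        m=m.astype(np.uint8); k,l,st,_=cv2.connectedComponentsWithStats(m); i=1+st[1:,4].argmax()
        q=Q[l==i]; print(cv2.minAreaRect(q[:,:2].astype(np.float32)*1000), np.percentile(q[:,2],[5,50,95]).round(4))
E
```

```text
scene (376, 168) green n 125 [0.5741 0.2121 0.0311]
((599.0087280273438, 213.8231201171875), (171.3735809326172, 111.7240982055664), 3.5655202865600586) [0.0144 0.0211 0.0338]
scene (290, 270) green n 152 [ 0.6016 -0.2355  0.0307]
((586.379638671875, -222.99131774902344), (108.4776840209961, 172.45567321777344), 82.0093994140625) [0.0149 0.0202 0.0327]
side (280, 274) green n 260 [0.5676 0.2169 0.0293]
((596.8555297851562, 216.83746337890625), (169.79248046875, 111.03858947753906), 2.120961904525757) [0.0137 0.0198 0.0319]
side (306, 163) green n 115 [ 0.5959 -0.2152  0.0289]
((583.8207397460938, -219.1255340576172), (111.35159301757812, 170.11793518066406), 82.37166595458984) [0.0133 0.0196 0.0313]
```

View pics/crop1.png

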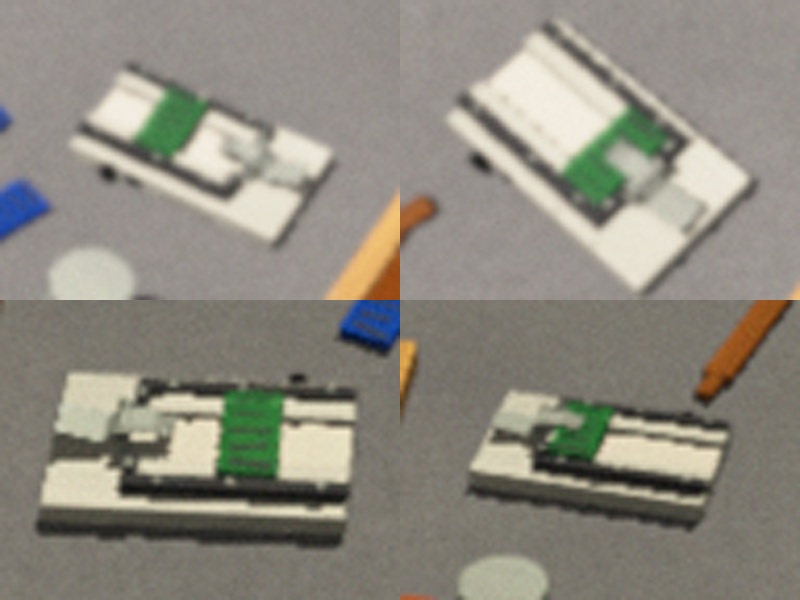

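The scene and side crops agree. The stage at scene (376,168), world about (0.598, 0.215), is the empty one, with its green tile loose in mid-bed. The one at (290,270) already has its tile under the clip, so it's the reference. I'll move above the empty stage.

```bash

python3 -m crank '{"steps":[[[0.4,1,0],[0,0,0.44]],[[0.4,1,0],[0,0,0.44]],[[0.4,1,0],[0,0,0.44]],[[0.4,1,0],[0,0,0.44]],[[0.4,1,0],[0,0,0.44]],[[0.4,1,0],[0,0,0.44]],[[0.4,1,0],[0,0,0.44]],[[0.4,1,0],[0,0,0.44]],[[0.4,1,0],[0,0,0.44]],[[0.4,1,0],[0,0,0.44]]]}'
python3 -m crank '{"steps":[[[0.4,1,0],[0,0,0.44]],[[0.4,1,0],[0,0,0.44]],[[0.4,1,0],[0,0,0.44]],[[0.4,1,0],[0,0,0.44]],[[0.4,1,0],[0,0,0.44]],[[0.4,1,0],[0,0,0.44]],[[0.4,1,0],[0,0,0.44]],[[0.4,1,0],[0,0,0.44]],[[0.4,1,0],[0,0,0.44]],[[0.4,1,0],[0,0,0.44]]]}'
python3 -m crank '{"steps":[[[0.4,1,0],[0,0,0.44]],[[0.4,1,0],[0,0,0.44]],[[0.4,1,0],[0,0,0.44]],[[0.4,1,0],[0,0,0.44]],[[0.4,1,0],[0,0,0.44]],[[0.4,1,0],[0,0,0.44]],[[0.4,1,0],[0,0,0.44]],[[0.4,1,0],[0,0,0.44]],[[0.4,1,0],[0,0,0.44]],[[0.4,1,0],[0,0,0.44]]]}'
python3 -m crank '{"steps":[[[0.4,0.8,0],[0,0,0.44]],[[0.4,0.8,0],[0,0,0.44]],[[0,0,0],[0,0,0]],[[0,0,0],[0,0,0]],[[0,0,0],[0,0,0]]]}'
python3 - <<'E'
from h import *
import pickle
c=cams.camera('wrist'); pickle.dump(c,open('wrist1.pkl','wb')); cv2.imwrite('pics/w1.png',c['pixels'])
P=pts(c);hsv=cv2.cvtColor(c['pixels'],cv2.COLOR_BGR2HSV)
g=((hsv[...,0]>45)&(hsv[...,0]<95)&(hsv[...,1]>90)&(P[...,2]<.05)).astype(np.uint8)
k,l,st,_=cv2.connectedComponentsWithStats(g); i=1+st[1:,4].argmax(); print(st[i])
def rect(m,h):
    con=max(cv2.findContours(m.astype(np.uint8),0,1)[0],key=cv2.contourArea)[:,0]
    return cv2.minAreaRect(np.array([ray(c,u,v,h)[:2]*1000 for u,v in con],np.float32))
print('tile top',rect(l==i,.030),np.median(P[l==i],0))
m=((P[...,2]>.010)&(P[...,2]<.06)).astype(np.uint8);k,l,st,_=cv2.connectedComponentsWithStats(m)
for i in range(1,k):
    if st[i,4]>800: print(st[i],cv2.minAreaRect(P[l==i][:,:2].astype(np.float32)*1000))
E
```

```text
time: 0.98
ee_pos: [0.3423, -0.3249, 0.2224]
eef_rot: [0.924, 0.382, -0.0, -0.0]
ft_force: [0.5, 0.1, 0.1]
width: 0.0869
grip_force: 0.0
time: 1.82
ee_pos: [0.4423, -0.0749, 0.2225]
eef_rot: [0.834, 0.551, -0.0, 0.0]
ft_force: [0.9, -0.1, 0.3]
width: 0.0868
grip_force: 0.0
time: 2.65
ee_pos: [0.5425, 0.1748, 0.2223]
eef_rot: [0.714, 0.7, -0.0, -0.0]
ft_force: [0.6, 0.2, 0.6]
width: 0.0871
grip_force: 0.0
time: 3.07
ee_pos: [0.562, 0.2131, 0.2222]
eef_rot: [0.687, 0.726, -0.0, -0.0]
ft_force: [-0.7, -0.8, -0.1]
width: 0.087
grip_force: 0.0
[ 585  101   55   83 3792]
tile top ((862.746826171875, 264.4073181152344), (58.28314971923828, 78.8515396118164), 0.3440157175064087) [0.8704747  0.26061073 0.01463158]
[  467    68   173   193 25383] ((830.38330078125, 226.65966796875), (205.71844482421875, 182.79373168945312), 89.93272399902344)
[  83  104   45  128 4624] ((340.7169494628906, 204.30148315429688), (135.4789276123047, 42.623680114746094), 85.24373626708984)
[  267   123   167   102 15214] ((597.879150390625, 213.10357666015625), (170.30014038085938, 107.90184783935547), 1.8978660106658936)
```

View pics/w1.png

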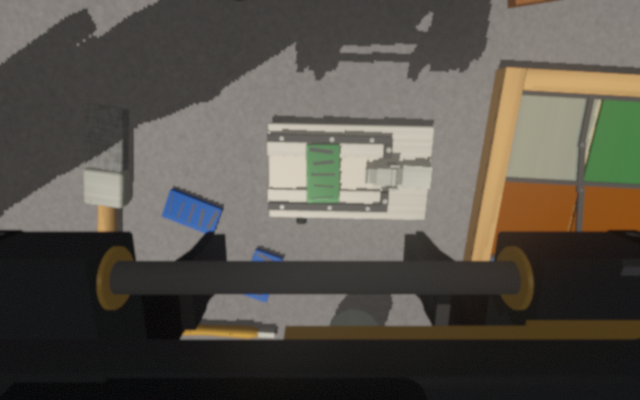

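The wrist view shows the stage at (350,168), tile at (323,173), clip tip about (372,175) and tab at (415,176). Next I'll measure these precisely.

```bash
cat > meas.py <<'E'
from h import *
def meas(c):
    hsv=cv2.cvtColor(c['pixels'],cv2.COLOR_BGR2HSV);P=pts(c)
    near=(np.abs(P[...,0]-.6)<.12)&(np.abs(P[...,1]-.213)<.08)
    def rect(m,h):
        cs,_=cv2.findContours(m.astype(np.uint8),0,1); con=max(cs,key=cv2.contourArea)[:,0]
        return cv2.minAreaRect(np.array([ray(c,u,v,h)[:2]*1000 for u,v in con],np.float32))
    g=near&(hsv[...,0]>45)&(hsv[...,0]<95)&(hsv[...,1]>90)
    print('tile',rect(g,.030))
    # stage plate top: bright/white low-saturation pixels plus guides above 12mm
    top=near&(P[...,2]>.0145)&(P[...,2]<.05)
    print('plate',rect(top,.017))
    for nm,s in (('+y',1),('-y',-1)):
        d=near&(hsv[...,2]<90)&(P[...,2]>.020)&(P[...,2]<.034)&(s*(P[...,1]-.213)>.02)
        if d.sum()>50: print('guide',nm,d.sum(),rect(d,.026))
    # tab: pixels above 0.0215 behind x>.64
    t=near&(P[...,2]>.0215)&(P[...,0]>.641)&(np.abs(P[...,1]-.213)<.03)
    if t.sum()>20: print('tab',t.sum(),rect(t,.031),np.percentile(P[t][:,2],[5,50,95]).round(4))
E
python3 - <<'E'
from meas import *
import pickle
c=pickle.load(open('wrist1.pkl','rb')); meas(c)
x=cv2.resize(c['pixels'][105:230,255:445],(760,500),interpolation=cv2.INTER_CUBIC);cv2.imwrite('pics/w1c.png',x)
for v in (115,120,215,219): print([(u,*(ray(c,u,v,.017)[:2]*1000).round(1)) for u in (270,430)])
E
```

```text
tile ((623.0791625976562, -56.47159194946289), (0.0, 0.0), 0.0)
plate ((598.2354736328125, 213.55084228515625), (171.92245483398438, 107.13485717773438), 1.9088655710220337)
tab 784 ((660.469482421875, 219.8533477783203), (37.799232482910156, 27.8205623626709), 3.9586880207061768) [0.0268 0.031  0.0367]
[(270, np.float64(513.8), np.float64(272.1)), (430, np.float64(674.7), np.float64(280.8))]
[(270, np.float64(514.0), np.float64(267.2)), (430, np.float64(675.4), np.float64(275.9))]
[(270, np.float64(516.2), np.float64(166.8)), (430, np.float64(689.0), np.float64(176.2))]
[(270, np.float64(516.2), np.float64(162.3)), (430, np.float64(689.6), np.float64(171.7))]
```

View pics/w1c.png

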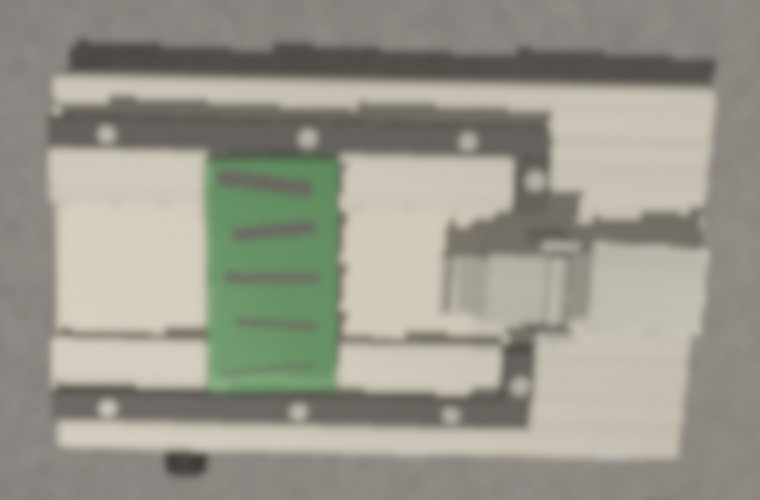

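The crop shows the tile corners at about (207,155), (340,160), (338,388) and (208,388). The guide screws, stop faces, tab and plate corners are also clear. I'll convert them to world coordinates.

```bash
python3 - <<'E'
from h import *
import pickle
c=pickle.load(open('wrist1.pkl','rb'))
w=lambda x,y,h:ray(c,255+x/4-.375,105+y/4-.375,h)[:2]*1000
for nm,h,L in [('plate',.017,[(50,75),(716,90),(680,458),(57,447)]),('tile',.030,[(207,155),(340,160),(338,388),(208,388)]),
  ('screw',.026,[(107,134),(468,142),(108,408),(450,415)]),('stop',.028,[(515,185),(502,365)]),
  ('guides inner',.026,[(60,149),(520,153),(60,388),(500,396)]),('tab end',.034,[(707,250),(698,334)]),('tip',.028,[(444,254),(442,312)])]:
    print(nm,[tuple(w(*p,h).round(1)) for p in L])
hsv=cv2.cvtColor(c['pixels'],cv2.COLOR_BGR2HSV)[105:230,255:445]
g=((hsv[...,0]>40)&(hsv[...,0]<95)&(hsv[...,1]>60)).astype(np.uint8); g=cv2.morphologyEx(g,3,np.ones((7,7)))
con=max(cv2.findContours(g,0,1)[0],key=cv2.contourArea)[:,0]
print(cv2.minAreaRect(np.array([ray(c,u+255,v+105,.03)[:2]*1000 for u,v in con],np.float32)))
E
```

```text
plate [(np.float64(511.1), np.float64(263.7)), (np.float64(680.0), np.float64(269.1)), (np.float64(683.8), np.float64(171.2)), (np.float64(515.0), np.float64(165.2))]
tile [(np.float64(552.0), np.float64(247.1)), (np.float64(585.0), np.float64(247.6)), (np.float64(588.7), np.float64(189.2)), (np.float64(555.2), np.float64(187.4))]
screw [(np.float64(526.8), np.float64(250.5)), (np.float64(616.9), np.float64(253.4)), (np.float64(529.2), np.float64(179.5)), (np.float64(618.9), np.float64(182.5))]
stop [(np.float64(629.4), np.float64(243.6)), (np.float64(630.8), np.float64(197.2))]
guides inner [(np.float64(515.1), np.float64(246.2)), (np.float64(630.2), np.float64(251.4)), (np.float64(516.5), np.float64(184.2)), (np.float64(631.5), np.float64(188.3))]
tab end [(np.float64(677.6), np.float64(230.7)), (np.float64(678.2), np.float64(209.3))]
tip [(np.float64(613.2), np.float64(225.2)), (np.float64(614.0), np.float64(210.3))]
((570.15185546875, 217.62498474121094), (32.08744812011719, 59.68799591064453), 2.768578290939331)
```

Stage origin is about (0.5973, 0.2174) with yaw about 1.9°. The tile is at stage x of about -27, so its edges are at -44 and -10. With the tile there, the finger span can't reach the tab without hitting the lugs. So I'll close the gripper and nudge the tile to just short of the clip tip first, then press and push.

```bash

python3 -m crank '{"steps":[[[-0.14,0.01,-0.8],[0,0,-0.05]],[[-0.14,0.01,-0.8],[0,0,-0.05]],[[-0.14,0.01,-0.8],[0,0,-0.05]],[[-0.14,0.01,-0.8],[0,0,-0.05]],[[-0.14,0.01,-0.8],[0,0,-0.05]],[[-0.14,0.01,-0.8],[0,0,0]],[[-0.14,0.01,-0.8],[0,0,0]],[[-0.14,0.01,-0.8],[0,0,0]],[[-0.14,0.01,0],[0,0,0]],[[0,0,0],[0,0,0]]]}' 0 20
python3 -m crank '{"steps":[[[0,0,0],[0,0,0]],[[0,0,0],[0,0,0]],[[0,0,0],[0,0,0]]]}'
python3 - <<'E'
from h import *
c=cams.camera('wrist'); cv2.imwrite('pics/w2.png',c['pixels'])
s=monitor.read_state();print(s['ee_pos'],s['width'])
E
```

```text
time: 3.95
ee_pos: [0.5297, 0.215, 0.0625]
eef_rot: [0.695, 0.719, -0.001, -0.0]
ft_force: [-0.3, 0.1, 1.1]
width: 0.0284
grip_force: 0.0
time: 4.2
ee_pos: [0.5316, 0.2161, 0.0639]
eef_rot: [0.695, 0.719, 0.001, 0.001]
ft_force: [0.4, 0.2, 0.2]
width: 0.0082
grip_force: 0.0
[0.53142333 0.21608382 0.06365208] 0.005126840631233592
```

View pics/w2.png

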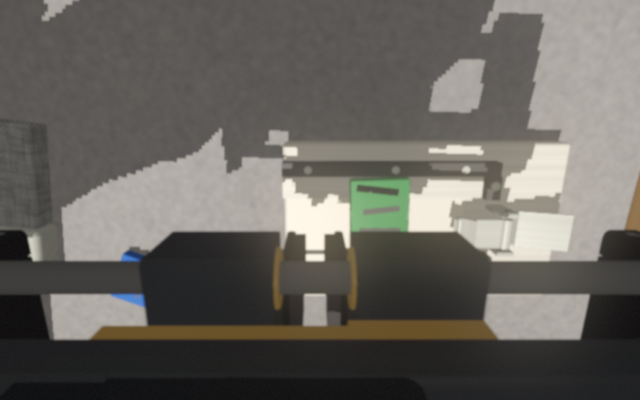

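```bash

python3 -m crank '{"steps":[[[0,-0.01,-0.4],[0,0,0]],[[0,-0.01,-0.4],[0,0,0]],[[0,0,-0.4],[0,0,0]],[[0,0,-0.2],[0,0,0]],[[0,0,-0.17],[0,0,0]],[[0,0,0],[0,0,0]],[[0,0,0],[0,0,0]]]}'
python3 -m crank '{"steps":[[[0.12,0.004,0],[0,0,0]],[[0.12,0.004,0],[0,0,0]],[[0.12,0.004,0],[0,0,0]],[[0.12,0.004,0],[0,0,0]],[[0.12,0.004,0],[0,0,0]],[[0.12,0.004,0],[0,0,0]],[[0.12,0.004,0],[0,0,0]],[[0,0,0],[0,0,0]],[[0,0,0],[0,0,0]]]}'
cat > tile.py <<'E'
from h import *
c=cams.camera('wrist'); im=c['pixels']; s=monitor.read_state()
P=pts(c); hsv=cv2.cvtColor(im,cv2.COLOR_BGR2HSV)
near=(np.abs(P[...,0]-.6)<.12)&(np.abs(P[...,1]-.217)<.06)&(P[...,2]>.02)&(P[...,2]<.036)
g=near&(hsv[...,0]>40)&(hsv[...,0]<95)&(hsv[...,1]>60)
g=cv2.morphologyEx(g.astype(np.uint8),3,np.ones((7,7)))
con=max(cv2.findContours(g,0,1)[0],key=cv2.contourArea)[:,0]
W=np.array([ray(c,u,v,.03)[:2]*1000 for u,v in con]); a=np.radians(1.9)
S=(W-[597.3,217.4])@np.array([[np.cos(a),-np.sin(a)],[np.sin(a),np.cos(a)]])
print('tile stage x',np.percentile(S[:,0],[2,98]).round(1),'y',S[:,1].min().round(1),S[:,1].max().round(1))
e=s['ee_pos']*1000; t=(e[:2]-[597.3,217.4])@np.array([[np.cos(a),-np.sin(a)],[np.sin(a),np.cos(a)]])
print('tcp stage',t.round(1),'z',e[2].round(1),'w',s['width']*1000,'F',s['ft_force'].round(1),'t',s['time'])
ci=(P[...,2]>.02)&(P[...,2]<.06)
Q=P[ci]; SQ=np.c_[(Q[:,:2]*1000-[597.3,217.4])@np.array([[np.cos(a),-np.sin(a)],[np.sin(a),np.cos(a)]]),Q[:,2]*1000]
for n,lo,hi in(('tip',15,22),('tabNear',53,60),('tabMid',62,68),('tabFar',72,77)):
    k=(SQ[:,0]>lo)&(SQ[:,0]<hi)&(abs(SQ[:,1])<9)
    if k.sum()>5: print(n,k.sum(),np.median(SQ[k],0).round(1))
E
python3 tile.py
```

```text
time: 4.83
ee_pos: [0.5305, 0.2157, 0.0231]
eef_rot: [0.695, 0.719, -0.0, -0.0]
ft_force: [0.1, 0.5, -0.0]
width: 0.0005
grip_force: 0.0
time: 5.58
ee_pos: [0.5518, 0.2162, 0.0233]
eef_rot: [0.695, 0.719, 0.0, -0.0]
ft_force: [-0.0, 0.2, -0.0]
width: 0.0005
grip_force: 0.0
tile stage x [-35.4  -1.9] y 14.0 31.2
tcp stage [-45.7   0.4] z 23.3 w 0.39448944975392575 F [-0.4 -0.6 -0.1] t 5.6333
tip 21 [21.3  7.2 29.3]
tabNear 299 [57.1  3.3 27.5]
tabMid 298 [65.   4.2 29.8]
tabFar 229 [74.2  4.9 32.7]
```

The tile is moving: its edges are at stage -35.4 and -1.9, and the fingertip is about 10 mm thick. Next I push it 10 mm further, then back off and rise.

```bash

python3 -m crank '{"steps":[[[0.1,0.003,0],[0,0,0]],[[0.1,0.003,0],[0,0,0]],[[0.1,0.003,0],[0,0,0]],[[0.1,0.003,0],[0,0,0]],[[0,0,0],[0,0,0]],[[0,0,0],[0,0,0]],[[0,0,0],[0,0,0]]]}'
python3 tile.py
python3 -m crank '{"steps":[[[-0.1,-0.003,0],[0,0,0]],[[-0.1,-0.003,0],[0,0,0]],[[0,0,0.4],[0,0,0]],[[0,0,0.5],[0,0,0]],[[0,0,0.5],[0,0,0]],[[0,0,0],[0,0,0]],[[0,0,0],[0,0,0]]]}'
python3 tile.py
```

```text
time: 6.22
ee_pos: [0.5616, 0.2166, 0.0233]
eef_rot: [0.695, 0.719, 0.0, -0.0]
ft_force: [-0.3, -0.4, -0.2]
width: 0.0009
grip_force: 0.0
tile stage x [-25.6   8. ] y 14.0 30.7
tcp stage [-35.8   0.3] z 23.3 w 0.3599826355339592 F [ 0.8  0.4 -0.6] t 6.2667
tabNear 311 [57.   3.4 27.5]
tabMid 289 [64.9  4.2 29.9]
tabFar 227 [74.4  4.8 32.8]
time: 6.85
ee_pos: [0.5576, 0.2167, 0.0599]
eef_rot: [0.695, 0.719, 0.001, 0.001]
ft_force: [-1.0, 0.9, -0.8]
width: 0.0006
grip_force: 0.0
tile stage x [-25.7   7.8] y 1.1 30.3
tcp stage [-40.3   0.3] z 59.0 w 0.5492687627348832 F [ 0.4 -0.  -0.2] t 6.9
tip 145 [19.   4.7 30. ]
tabNear 366 [56.8  0.2 27.5]
tabMid 356 [65.1  0.1 29.9]
tabFar 313 [74.6  0.1 32.7]
```

```bash

python3 -m crank '{"steps":[[[0.27,0.009,0],[0,0,0]],[[0.27,0.009,0],[0,0,0]],[[0.27,0.009,0],[0,0,0]],[[0.27,0.009,0],[0,0,0]],[[0.27,0.009,0],[0,0,0]],[[0.27,0.009,0],[0,0,0]],[[0.27,0.009,0],[0,0,0]],[[0.27,0.009,0],[0,0,0]],[[0,-0.01,0],[0,0,0]],[[0,0,0],[0,0,0]]]}' 86 20
python3 -m crank '{"steps":[[[0,0,0],[0,0,0]],[[0,0,0],[0,0,0]],[[0,0,0],[0,0,0]],[[0,0,0],[0,0,0]],[[0,0,0],[0,0,0]]]}'
python3 tile.py
python3 - <<'E'
from h import *
c=cams.camera('wrist');d=cams.camera('side')
cv2.imwrite('pics/w3.png',np.hstack([cv2.resize(c['pixels'][100:340,190:450],(433,400)),cv2.resize(d['pixels'][224:314,240:330],(367,400))]))
E
```

```text
time: 7.73
ee_pos: [0.6108, 0.2179, 0.0581]
eef_rot: [0.695, 0.719, -0.0, -0.0]
ft_force: [0.2, -0.4, -0.2]
width: 0.0593
grip_force: 0.0
time: 8.15
ee_pos: [0.6105, 0.2179, 0.0584]
eef_rot: [0.695, 0.719, 0.0, 0.0]
ft_force: [0.5, 0.3, 0.5]
width: 0.0845
grip_force: 0.0
tile stage x [-24.9   8.3] y -16.6 30.7
tcp stage [13.3  0.1] z 58.4 w 84.82885500850445 F [-0.2  0.1  0.3] t 8.2
tip 313 [18.9  0.5 30.2]
tabNear 381 [56.5  0.5 27.5]
tabMid 208 [64.3  3.4 29.8]
tabFar 155 [74.9  4.4 32.9]
```

View pics/w3.png

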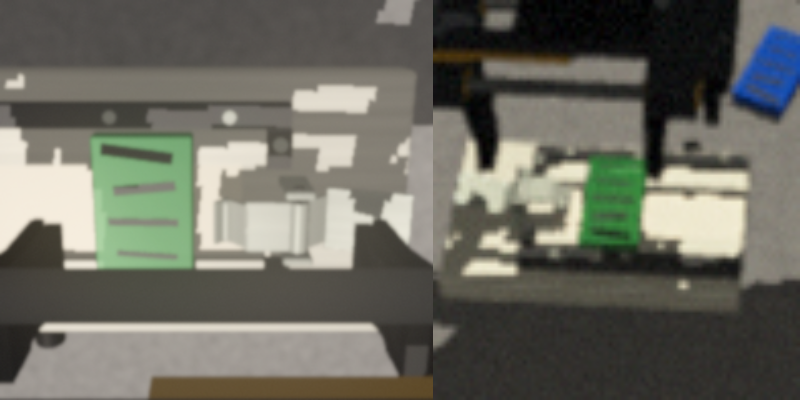

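The view shows the fingers straddling the tile and clip, with the tab finger over the tab and the pusher finger behind the tile. I lower and press.

```bash

python3 -m crank '{"steps":[[[0,0,-0.4],[0,0,0]],[[0,0,-0.4],[0,0,0]],[[0,0,-0.2],[0,0,0]],[[0,0,0],[0,0,0]],[[0,0,0],[0,0,0]]]}'
python3 -m crank '{"steps":[[[0,0,-0.08],[0,0,0]],[[0,0,-0.08],[0,0,0]],[[0,0,-0.08],[0,0,0]],[[0,0,0],[0,0,0]],[[0,0,0],[0,0,0]]]}'
python3 tile.py
python3 -m crank '{"steps":[[[0,0,-0.06],[0,0,0]],[[0,0,-0.06],[0,0,0]],[[0,0,0],[0,0,0]],[[0,0,0],[0,0,0]],[[0,0,0],[0,0,0]]]}'
python3 tile.py
```

```text
time: 8.72
ee_pos: [0.6102, 0.2179, 0.0325]
eef_rot: [0.695, 0.719, -0.0, -0.0]
ft_force: [0.2, -0.3, 0.1]
width: 0.0859
grip_force: 0.0
time: 9.13
ee_pos: [0.6105, 0.2182, 0.0277]
eef_rot: [0.695, 0.719, 0.0, -0.0]
ft_force: [-2.6, 0.1, 4.7]
width: 0.0863
grip_force: 2.9
tile stage x [-25.1   8.5] y -2.5 31.0
tcp stage [13.2  0.3] z 27.7 w 85.76162914909544 F [-4.   0.1  4.6] t 9.1833
tip 283 [18.6  3.5 33.2]
tabNear 467 [56.4  3.9 29.8]
tabFar 147 [74.8  5.5 29.2]
time: 9.6
ee_pos: [0.6097, 0.2182, 0.0252]
eef_rot: [0.695, 0.719, -0.001, -0.0]
ft_force: [-9.4, -2.5, 13.2]
width: 0.0861
grip_force: 5.9
tile stage x [-25.    8.5] y -1.4 31.2
tcp stage [12.5  0.4] z 25.2 w 85.29447794953393 F [-8.9 -3.2 12.1] t 9.65
tip 202 [19.   5.2 36.2]
tabNear 427 [55.8  4.  30.1]
tabFar 162 [74.9  5.2 25.2]
```

Clip is around 0.25 rad; the Fx is tab friction. I'll shift the press outward on the tab by 4 mm and down 1 mm.

```bash

python3 -m crank '{"steps":[[[0.04,0.001,-0.015],[0,0,0]],[[0.04,0.001,-0.015],[0,0,0]],[[0.04,0,-0.01],[0,0,0]],[[0.04,0,0],[0,0,0]],[[0,0,0],[0,0,0]],[[0,0,0],[0,0,0]]]}'
python3 tile.py
python3 - <<'E'
from h import *
c=cams.camera('wrist');d=cams.camera('side')
cv2.imwrite('pics/w4.png',np.hstack([cv2.resize(c['pixels'][60:300,190:450],(433,400)),cv2.resize(d['pixels'][224:314,240:330],(367,400))]))
E
```

```text
time: 10.15
ee_pos: [0.6141, 0.219, 0.0244]
eef_rot: [0.695, 0.719, 0.0, -0.0]
ft_force: [-8.2, -0.9, 11.6]
width: 0.0859
grip_force: 5.4
tile stage x [-25.9   8.6] y -0.4 31.1
tcp stage [16.8  1. ] z 24.4 w 85.90348579585597 F [-8.   0.2 11.3] t 10.2
tip 159 [19.2  5.9 37.3]
tabNear 388 [57.   3.5 23.8]
tabFar 62 [75.6  7.4 23.5]
```

View pics/w4.png

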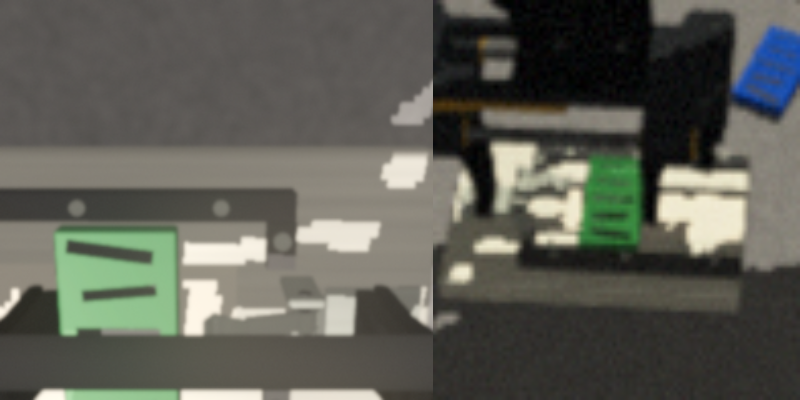

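Clip is now at about 0.295 rad with the tab level (tip top at 37.3 mm). The pusher is just behind the tile. Now I close the fingers while advancing the arm half as far, so the pressing tip stays put on the tab.

```bash

python3 -m crank '{"steps":[[[0.06,0.002,0],[0,0,0]],[[0.06,0.002,0],[0,0,0]],[[0,0,0],[0,0,0]],[[0,0,0],[0,0,0]]]}' 80
python3 tile.py
python3 -m crank '{"steps":[[[0.06,0.002,0],[0,0,0]],[[0.06,0.002,0],[0,0,0]],[[0,0,0],[0,0,0]],[[0,0,0],[0,0,0]]]}' 74
python3 tile.py
```

```text
time: 10.63
ee_pos: [0.6175, 0.2191, 0.0244]
eef_rot: [0.695, 0.719, 0.001, -0.0]
ft_force: [-6.1, 0.3, 9.2]
width: 0.08
grip_force: 4.5
tile stage x [-19.9  14.4] y -0.3 31.1
tcp stage [20.3  1.1] z 24.4 w 80.03580679680971 F [-5.5  0.6  8.4] t 10.6833
tip 158 [19.   5.8 37.2]
tabNear 337 [56.5  2.8 23.8]
tabFar 51 [75.5  7.6 23.6]
time: 11.02
ee_pos: [0.6207, 0.2193, 0.0244]
eef_rot: [0.695, 0.719, 0.001, -0.0]
ft_force: [-4.4, 0.5, 8.1]
width: 0.0744
grip_force: 4.3
tile stage x [-13.7  20.3] y -0.3 31.1
tcp stage [23.5  1.1] z 24.4 w 74.44488954454484 F [-3.4  0.5  8.2] t 11.0667
tip 244 [18.5  6.4 36.4]
tabNear 326 [56.6  2.8 23.7]
tabFar 53 [75.7  7.3 23.6]
```

```bash

python3 -m crank '{"steps":[[[0.06,0.002,0],[0,0,0]],[[0.06,0.002,0],[0,0,0]],[[0,0,0],[0,0,0]],[[0,0,0],[0,0,0]]]}' 68
python3 tile.py
python3 -m crank '{"steps":[[[0.05,0.002,0],[0,0,0]],[[0.05,0.002,0],[0,0,0]],[[0,0,0],[0,0,0]],[[0,0,0],[0,0,0]]]}' 63
python3 tile.py
```

```text
time: 11.4
ee_pos: [0.6237, 0.2193, 0.0244]
eef_rot: [0.695, 0.719, 0.001, -0.0]
ft_force: [-4.4, 0.9, 8.6]
width: 0.0682
grip_force: 4.2
tile stage x [-7.7 26.1] y -0.3 31.1
tcp stage [26.5  1.1] z 24.4 w 68.04573946320649 F [-3.9  0.8  7.7] t 11.45
tip 273 [18.6  6.5 36.2]
tabNear 331 [56.5  2.9 23.7]
tabFar 60 [75.6  7.2 23.7]
time: 11.78
ee_pos: [0.6263, 0.2195, 0.0244]
eef_rot: [0.695, 0.719, 0.001, -0.0]
ft_force: [-2.7, 1.0, 8.4]
width: 0.0632
grip_force: 4.1
tile stage x [-2.6 31.5] y -0.3 31.2
tcp stage [29.1  1.1] z 24.4 w 63.480574491647346 F [-3.4  1.   7.7] t 11.8333
tip 280 [18.7  6.4 36.3]
tabNear 329 [56.5  3.  23.8]
tabFar 64 [75.5  7.1 23.7]
```

```bash

for i in 1 2 ; do python3 -m crank '{"steps":[[[0.04,0.001,0],[0,0,0]],[[0,0,0],[0,0,0]],[[0,0,0],[0,0,0]]]}' >/dev/null; python3 tile.py | head -2; done
python3 -m crank '{"steps":[[[0.03,0.001,0],[0,0,0]],[[0,0,0],[0,0,0]],[[0,0,0],[0,0,0]]]}'; python3 tile.py
```

```text
tile stage x [-2.1 31.8] y -0.3 31.2
tcp stage [29.3  1.1] z 24.3 w 62.64379251285723 F [-6.8 -0.2 11.1] t 12.1333
tile stage x [-1.1 32.7] y -0.2 31.2
tcp stage [30.3  1.2] z 24.3 w 62.92565405033637 F [-7.   1.2  9.5] t 12.4333
time: 12.68
ee_pos: [0.6282, 0.2196, 0.0242]
eef_rot: [0.695, 0.719, 0.0, -0.0]
ft_force: [-7.4, -0.1, 9.3]
width: 0.0627
grip_force: 4.8
tile stage x [-0.5 33.8] y -0.2 31.3
tcp stage [31.   1.1] z 24.3 w 63.00781183087553 F [-6.7 -0.  10.1] t 12.7333
tip 258 [18.7  6.4 36.3]
tabNear 330 [56.4  3.  23.6]
tabMid 224 [62.8  4.4 33.5]
tabFar 26 [76.   7.7 23.3]
```

```bash

for i in 1 2 3; do python3 -m crank '{"steps":[[[0.03,0.001,0],[0,0,0]],[[0,0,0],[0,0,0]],[[0,0,0],[0,0,0]]]}' |grep -E 'grip'; python3 tile.py | head -2; done
```

```text
grip_force: 6.4
tile stage x [-0.3 33.9] y -0.2 31.3
tcp stage [31.   1.2] z 24.2 w 62.53980581617458 F [-10.   -0.9  11.5] t 13.0333
grip_force: 7.7
tile stage x [-0.4 33.9] y -0.1 31.3
tcp stage [31.   1.2] z 24.1 w 63.09050797044714 F [-12.2  -0.7  13.6] t 13.3333
grip_force: 9.4
tile stage x [-0.4 33.9] y -0.1 31.4
tcp stage [31.1  1.2] z 24.0 w 63.286624543505965 F [-16.6  -2.8  14.8] t 13.6333
```

The tile has stopped moving while the force rises, so it's home. Now I back the pusher off, then raise slowly so the clip settles.

```bash

python3 -m crank '{"steps":[[[-0.04,-0.001,0],[0,0,0]],[[-0.04,-0.001,0],[0,0,0]],[[-0.04,-0.001,0],[0,0,0]],[[0,0,0],[0,0,0]],[[0,0,0],[0,0,0]]]}' 67
python3 tile.py
python3 -m crank '{"steps":[[[0,0,0.04],[0,0,0]],[[0,0,0.04],[0,0,0]],[[0,0,0.04],[0,0,0]],[[0,0,0.04],[0,0,0]],[[0,0,0.04],[0,0,0]],[[0,0,0.04],[0,0,0]],[[0,0,0.1],[0,0,0]],[[0,0,0.2],[0,0,0]],[[0,0,0.3],[0,0,0]],[[0,0,0.4],[0,0,0]]]}'
python3 -m crank '{"steps":[[[0,0,0.6],[0,0,0]],[[0,0,0.8],[0,0,0]],[[0,0,0.8],[0,0,0]],[[0,0,0.8],[0,0,0]],[[0,0,0.8],[0,0,0]],[[0,0,0.8],[0,0,0]],[[0,0,0.8],[0,0,0]],[[0,0,0],[0,0,0]],[[0,0,0],[0,0,0]]]}'
python3 tile.py
python3 - <<'E'
from h import *
c=cams.camera('wrist');d=cams.camera('side'); P=pts(c)
cv2.imwrite('pics/w5.png',np.hstack([cv2.resize(c['pixels'][90:250,200:400],(500,400)),cv2.resize(d['pixels'][224:314,240:330],(300,400))]))
E
```

```text
time: 14.05
ee_pos: [0.628, 0.2196, 0.0243]
eef_rot: [0.695, 0.719, 0.001, -0.0]
ft_force: [-4.1, 1.5, 7.6]
width: 0.067
grip_force: 3.8
tile stage x [ 0.1 33.6] y -0.2 31.3
tcp stage [30.7  1.2] z 24.3 w 66.92850264332836 F [-5.5  0.2  7.8] t 14.1
tip 278 [18.6  6.5 36.3]
tabNear 333 [56.5  2.8 23.6]
tabMid 333 [64.5  4.  28.5]
time: 14.93
ee_pos: [0.6278, 0.2182, 0.0545]
eef_rot: [0.695, 0.719, -0.001, -0.0]
ft_force: [-0.1, -0.4, -1.2]
width: 0.0668
grip_force: 0.0
time: 15.68
ee_pos: [0.6287, 0.219, 0.1919]
eef_rot: [0.695, 0.719, 0.002, 0.001]
ft_force: [-0.3, -0.2, -0.6]
width: 0.0673
grip_force: 0.0
tile stage x [ 1.  32.6] y -29.6 29.5
tcp stage [30.9  0.2] z 190.4 w 67.0362259470382 F [-0.5 -0.2 -0.9] t 15.7333
tip 143 [18.6  1.  34.1]
tabNear 138 [56.3  0.7 25.5]
tabMid 115 [64.9 -0.1 27. ]
tabFar 107 [74.7 -0.6 28.1]
```

View pics/w5.png

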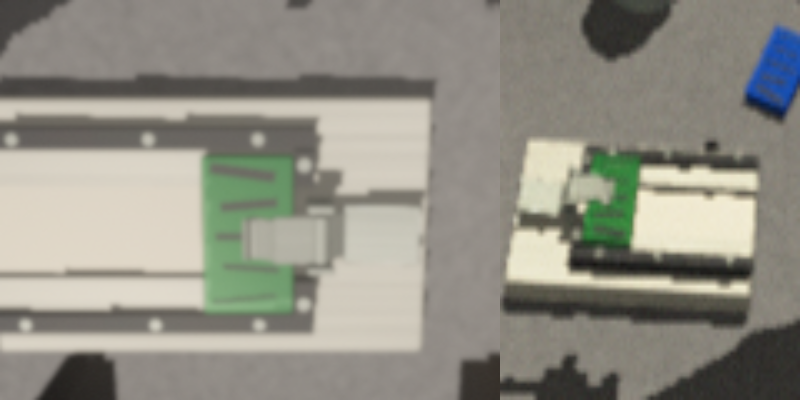

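The tile sits against both stops at about crop (250,235). The clip's tip is down on it at about (285,240), and the robot is clear.

```bash
python3 -c "
from bench import ticket
print(ticket.close_job())"
```

```text
the job is handed in; nothing more can be done
None
```

The trial tile is fully home against the end stops with the clip resting on it, and the job is handed in at about 16 s with the arm clear. Before pressing the tab I slid the tile about 18 mm along its bed, stopping short of the closed clip, because the fingers could not span the tile and the tab from where it lay.

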